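Bring the side lamp round its curved rail and latch it

ROBOT

A 6-joint arm with a two-finger parallel gripper is mounted at the origin on the work surface. World frame = base frame: x ahead of the robot, y to its left, z up, the work surface at z = 0. Lengths are in m, angles in degrees, forces in N, time in s.
With the tool pointing down it reaches from about 0.4 to 0.825 m from the base axis. Payload 7 kg.
Tool frame: the origin (TCP) lies on the front face of the gripper's body, between the roots of the fingers; the fingertips stand 66 mm ahead of it and the grasp point (between the pads) lies 47 mm ahead of it; z points along the fingers, y is the line along which they close (so a half turn about z gives the same grasp; the last joint's range is limited). The gripper opens to 88 mm and grips with 3 to 60 N. Pads are 19 mm wide; open, the fingers measure 130 mm over their backs; the gripper's body (78 mm by 193 mm) begins 47 mm behind the grasp point.
Start: joints at [-47.951, 20.546, 0.682, 0, -70.136, -16.507], TCP at [0.291, -0.609, 0.292] pointing down, gripper open.
Joint ranges: [-176.03, 176.03], [-82.01, 121.73], [-58.28, 71.71], [-173.87, 95.51], [-174.79, -0.11], [-173.66, 173.66]. Speed limits (degrees/s): [136.94, 136.94, 172.46, 180, 180, 180].

INTERFACE

Orientations are given as [roll, pitch, yaw] about the fixed x, y, z axes, in that order (R = Rz(yaw) Ry(pitch) Rx(roll)).
In Python, from plant import ctrl gives the robot as it stands.
- The arm moves only by the tool send_rows, never from a script. Its argument "deltas" is a list of rows, each a list of 2 entries, a list of its own where there are three numbers: the shift along the tool's x, y, z each as a share of 800 mm, from -1 to 1, then the turn about the tool's z as a share of 90 degrees, from -1 to 1. A call has exactly 5 rows; each row is the pose to reach, as a shift and turn from the pose commanded when the call began, along the tool's axes at that moment; what a row does not reach only later rows make up. A row lasts 1/12 s, in which the tool goes at most 41.7 mm and 7.16 degrees, less where a joint would pass 70% of its speed; a pose out of reach is approached as far as the arm can. A call with a number of a shift or a turn outside -1 to 1 is refused whole. A call with a gripper value outside its range is refused whole. "gripper" is the opening, from 0 (shut) to 1 (fully open), set as the call begins (left out, the last holds). The fingers move at their own pace and stop on an object; the grip force is fixed at half the most. Time passes only in rows, so rows that repeat a pose let the fingers close, or fill a call up. It gives the time, the measured TCP pose, the force, the opening and the grip force at its end, in the units of the state.
- ctrl.get_obs(): the state, without advancing time (a new reading comes with each control period).
- ctrl.snapshot(name): name is "scene" or "top"; returns a dict with "color" (384x512x3 uint8, red, green, blue), "vertical_fov" (degrees; the focal length in pixels is half the picture's height over the tangent of half this angle, whatever the lens; pixels are square), "cx", "cy" (the principal point, pixels), "k1" (the pictures are not rectified: a ray, as slopes to the right and down, at radius r is drawn at 1 + k1 r^2 times it, then the intrinsics apply), "rvec" (rotation vector, rad) and "tvec" (3), from world to camera coordinates, as OpenCV has them. Camera axes: x right, y down, z forward; pixel columns grow to the right and rows downward; lengths in m; the calibration is good to about 2 mm. A picture is of the moment at which its call begins. There is no depth.
- ctrl.close_job(): hands the job in; it is judged then, once.
Trained networks look in a picture, given as the dict that the camera call returned (one of the last four; its "shot" number tells which), for a name from the list of things; names that differ only in an ending like _2 or _b are one class to them, and where a whole thing is asked for, a point or a joint stands for the part that bears it (a point fixed in the world has none). Each returns a list of dicts, best first, with "conf" (0 to 1); they miss things now and then, are a little off and sometimes report something else, mostly with a low value. They report only what shows in the picture. A call takes as long as a camera call.
- ctrl.boxes_of(picture, thing): "xy" ([column, row] as shares, 0 to 1, of the picture: columns of its width, rows of its height, amid what is visible of it).
- ctrl.cut_out(picture, thing): "pixels" (384x512 bool, what is visible of it) and "xy" ([column, row] as shares, 0 to 1, of the picture: columns of its width, rows of its height, amid what is visible of it).
The state is a dict: "clock": time; "joint_pos": joint angles; "qvel": joint speeds; "tau": joint torques, N m; "tool_pos": TCP position; "orientation": TCP orientation; "force": force on the tool from outside, world axes, zero at the start; "moment": the same for the moment, N m; "opening": finger opening in m; "gripper_force": force on a finger pad.
Only numpy, scipy, OpenCV 4.12 (cv2) and the standard library are available. Lean on these libraries where they do the work, as an engineer would, in place of code of your own. Each camera call takes 0.05 s, during which the arm holds its last target. There are 200 camera calls.

TASK

The lamp for lighting the specimen dish from the side is parked at the wrong end of its curved rail. Tip the latch up out of the way, slide the lamp along the rod and round the bend until it is right up against the end stop, then tip the latch fully down again behind it so that it is locked there. Do not disturb the dish or the other things on the bench.

Things in the scene. Friction and masses are not known exactly. Their poses are not given: they have to be found in the camera images.
- rail: Lamp rail: fixed grey board 220 x 430 mm, 12 mm thick, with a bent steel guide rod 10 mm thick, centre line 45 mm above the bench. Origin: bend centre, on the bench surface; z up. Rod in this frame (mm): straight along +y at x = 120 from y = -130 to 0; quarter circle of radius 120 about the origin to (0, 120); straight along -x at y = 120 to x = -100. The bend bulges away from the robot.
- start_post (a point): Rod centre line at the face of the start post: (120, -130, 45) mm in the rail's frame, at the robot's right. The post is an aluminium block 50 mm wide, 22 mm thick, top 68 mm above the bench. Axes as the rail's.
- bend_begin (a point): Rod centre line where the first straight piece ends and the bend begins: (120, 0, 45) mm in the rail's frame. Axes as the rail's.
- bend_end (a point): Rod centre line where the bend ends and the last straight piece begins: (0, 120, 45) mm in the rail's frame. Axes as the rail's.
- stop_face (a point): Rod centre line at the face of the end stop: (-100, 120, 45) mm in the rail's frame, at the robot's left. The stop is an aluminium block 50 mm wide, 22 mm thick, top 68 mm above the bench. Axes as the rail's.
- lamp (a point): Centre of the lamp carriage's black box housing: 36 mm across, 40 mm along the rod, 64 to 112 mm above the bench, flat upright faces. Point 88 mm above the bench, straight over the rod. y axis along the rod towards the end stop, x axis to the outside of the bend; it turns a quarter turn in the bend. Against the stop it is at (-70, 120) mm in the rail's frame.
- carriage: Lamp carriage, about 0.45 kg, loose on the rod; origin under its foot, axes as point lamp. Foot 44 mm across, 60 mm along the rod, 12 mm thick, slides on the board. Above it an aluminium bushing tube, 42 mm outside, 60 mm long, top 66 mm above the bench, bore 19 mm: the rod passes with some play. Foot and bore have low friction. The lamp housing sits on top. 1 to 3 N, low on the housing from behind, slide it.
- latch (a joint): Angle (rad) of the latch, an L of 12 mm round steel bar rocking about its corner: 0 = fully down, 1.4 = fully up (end of travel). It stays where left; 1 to 2 N at its ends move it. Down: the 60 mm arm lies level over the rod, pointing to -y of the rail, and blocks the carriage; the 65 mm stem stands upright. Above about 1.2 the carriage passes freely. Starts at 0 to 0.25.
- latch_pivot (a point): Corner and axis of the latch, mid-bar, 62 mm above the bench, on a post outside the rod at (-29, 170) mm in the rail's frame; the axis is parallel to the rail's x. To open, push the stem outward (+y of the rail): the arm rises till nearly upright, the stem lies outward. To close, push the arm inward (-y) and down. Closed, the arm is 5 mm behind the seated bushing, 15 mm behind its housing.
- dish_mid (a point): Bystander: open glass specimen dish, 90 mm across, 15 mm high, loose on the black disc inside the bend. Point: its centre, half-way up.
- bottle_mid (a point): Bystander: amber bottle, 70 mm across, 150 mm high, to the robot's left. Point: its centre.
- slide_box_mid (a point): Bystander: grey slide box, 100 x 160 x 35 mm, to the robot's right. Point: its centre.
- beaker_mid (a point): Bystander: small glass beaker, 70 mm across, 90 mm high, far to the right. Point: its centre.

How it is judged (in metres and radians):
On the way, in this order (a step that is already met when the one before it is completed fails the run):
1. the latch is tipped up clear of the carriage (above 1.2 rad) (value of joint latch above 1.2 rad), for 0.1 s.
2. the lamp carriage has been slid round the bend and stands within 5 mm of the end stop (x of lamp in the frame of rail between -0.076 and -0.065 m and y of lamp in the frame of rail between 0.108 and 0.132 m and angle between the y axis of lamp and the x axis of rail, either way round below 0.2 rad), for 0.2 s.
At the end, for the whole second after the job is handed in: The lamp carriage is at rest within 5 mm of the end stop, on the last straight piece of the rod, and the latch is down behind it (below 0.12 rad) (all of step 2 and value of joint latch below 0.12 rad and linear speed of carriage below 0.02 m/s); the robot touches nothing.
It fails at once if the dish is pushed more than 15 mm (distance of dish_mid from where it was at the start of the episode above 0.015 m).
It fails at once if the bottle is pushed more than 20 mm (distance of bottle_mid from where it was at the start of the episode above 0.02 m).
It fails at once if the slide box is pushed more than 20 mm (distance of slide_box_mid from where it was at the start of the episode above 0.02 m).
It fails at once if the beaker is pushed more than 20 mm (distance of beaker_mid from where it was at the start of the episode above 0.02 m).
It also fails if it takes over 64 s, if anything falls off the work surface, if the arm or the gripper's body presses on something with over 40 N, if the wrist force passes 120 N, or if a joint passes its speed limit or range.

## Working session

There is one attempt and no reset: what is moved stays moved. The work goes in short steps, Python scripts to look and compute and a tool call to move; the robot and the scene stay as the last step left them, time stands still between calls to the robot, and variables do not carry over. Pictures are saved under pics/ and viewed, at most 10 in all, crops included, and the job is handed in when it is done.

Besides the shell and the picture viewer there is one more tool, called after "Request:" as name([rows], argument=value, ...), one row to a line, values as JSON. send_rows: Moves the arm, as the interface text tells. Shift numbers are shares of 800 mm and turn numbers shares of 90 degrees, none past 1 either way. Its arguments: {"type":"object","properties":{"deltas":{"type":"array","items":{"type":"array"}},"gripper":{"type":"number"}},"required":["deltas"]}

```bash
mkdir -p pics; cat > h.py <<'E'
import numpy as np, cv2
from plant import ctrl
def cam(p):
    h,w=p["color"].shape[:2]; f=h/2/np.tan(np.radians(p["vertical_fov"])/2)
    K=np.array([[f,0,p["cx"]],[0,f,p["cy"]],[0,0,1.]]); D=np.array([p["k1"],0,0,0.])
    return K,D,np.array(p["rvec"],float),np.array(p["tvec"],float).reshape(3)
def proj(p,P):
    K,D,r,t=cam(p); return cv2.projectPoints(np.array(P,float).reshape(-1,1,3),r,t,K,D)[0].reshape(-1,2)
def ray(p,uv):
    K,D,r,t=cam(p); x=cv2.undistortPoints(np.array(uv,float).reshape(1,1,2),K,D).ravel()
    R=cv2.Rodrigues(r)[0]; return -R.T@t, R.T@np.array([x[0],x[1],1])
def atz(p,uv,z):
    c,d=ray(p,uv); return c+d*(z-c[2])/d[2]
def save(p,n): cv2.imwrite(f"pics/{n}.png",cv2.cvtColor(p["color"],cv2.COLOR_RGB2BGR))
E
python3 - <<'E'
from h import *
T={"lamp":.088,"latch":.062,"latch_pivot":.062,"start_post":.045,"bend_begin":.045,"bend_end":.045,"stop_face":.045,"dish_mid":.0075,"bottle_mid":.075,"slide_box_mid":.0175,"beaker_mid":.045,"rail":0.006,"carriage":.05}
for n in("scene","top"):
    p=ctrl.snapshot(n); save(p,n+"0"); print(n,p["vertical_fov"],p["cx"],p["cy"],p["k1"],ray(p,(256,192)))
    for t,z in T.items():
        for b in ctrl.boxes_of(p,t)[:2]:
            uv=np.array(b["xy"])*[512,384]; print(t,round(b["conf"],2),uv.round(1),atz(p,uv,z).round(4))
print(ctrl.get_obs())
E
```

```text
scene 44.343882755974505 256.48878996823026 182.9038284266894 -0.11853141803965446 (array([1.09517123, 0.67721567, 1.20365765]), array([-0.38736456, -0.45152251, -0.80402113]))
lamp 0.93 [249.2 163.7] [ 0.5034 -0.0457  0.088 ]
latch 0.54 [293.  214.9] [0.5166 0.1689 0.062 ]
latch_pivot 0.58 [273.6 207.3] [0.5418 0.1122 0.062 ]
start_post 0.56 [270.7 203.4] [0.5308 0.0875 0.045 ]
bend_begin 0.59 [273.2 202.3] [0.5224 0.0893 0.045 ]
bend_end 0.91 [270.1 206.2] [0.539 0.094 0.045]
stop_face 0.7 [270.5 202.4] [0.5289 0.0844 0.045 ]
dish_mid 0.67 [288.  184.1] [0.4203 0.0476 0.0075]
bottle_mid 0.85 [393.3 262.3] [0.4209 0.4651 0.075 ]
slide_box_mid 0.8 [200.3  92.9] [ 0.384  -0.4759  0.0175]
rail 0.79 [271.1 209.4] [0.5258 0.0854 0.006 ]
carriage 0.79 [249.7 165.2] [ 0.4859 -0.0645  0.05  ]
top 42.12449172694289 260.8285282764507 192.1285968576553 0.05521969439113941 (array([ 0.23631237, -0.00680598,  1.59577744]), array([ 0.17532648,  0.01924563, -0.9843699 ]))
lamp 0.6 [281.5 196.8] [ 0.4896 -0.0555  0.088 ]
latch 0.62 [205.3 186.3] [0.5282 0.182  0.062 ]
latch_pivot 0.9 [250.5 203.2] [
[... 527 characters left out ...]
0.4954 -0.0482  0.05  ]
{'clock': 1.4, 'joint_pos': array([-4.79498105e+01,  2.05466553e+01,  6.82001062e-01,  1.20769654e-03,
       -7.01342184e+01, -1.65071356e+01]), 'qvel': array([-0.02827995,  0.01998484, -0.06171465, -0.02962738, -0.14118433,
        0.0395814 ]), 'tau': array([ 1.72652024e-03, -5.82387578e+01,  2.93303221e+01,  7.00248107e+00,
        1.25208800e-02, -7.13622399e-06]), 'tool_pos': array([ 0.29103234, -0.60902669,  0.29216203]), 'orientation': array([-1.79998596e+02, -7.68698238e-04, -1.54456536e+02]), 'force': array([-0.74601052, -1.35381713,  0.5885383 ]), 'moment': array([ 0.01413427,  0.01680582, -0.01633093]), 'gripper_force': 0.0, 'opening': 0.08764886596144862}
```

View pics/scene0.png

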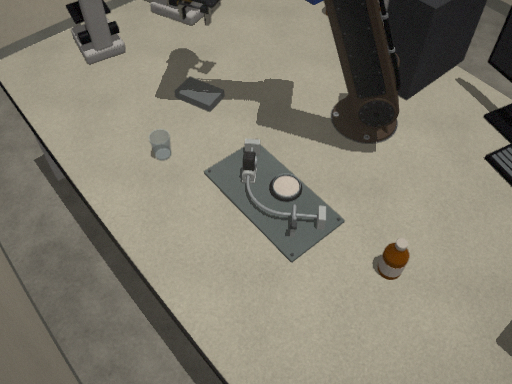

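View pics/top0.png

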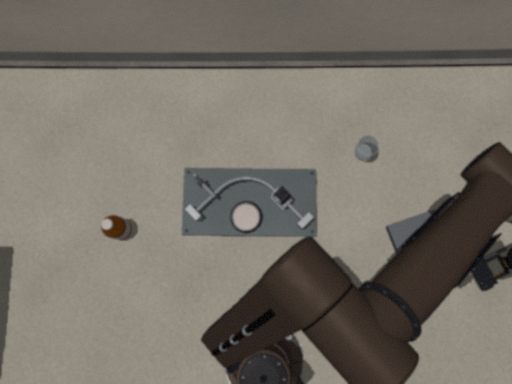

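The scene view shows the board's rod with the lamp at (249,160), the latch at (293,215) and the end stop at (321,213). In the top view the stop is at (194,212), the start post at (306,220), and the latch runs from (195,177) to (217,197). The rail yaw looks close to -45°. I'll enlarge both views to fit the pose.

```bash
python3 - <<'E'
import cv2
a=cv2.imread("pics/top0.png")[155:248,172:328]; cv2.imwrite("pics/topc.png",cv2.resize(a,None,fx=5,fy=5,interpolation=cv2.INTER_CUBIC))
a=cv2.imread("pics/scene0.png")[136:260,200:350]; cv2.imwrite("pics/scenec.png",cv2.resize(a,None,fx=4.8,fy=4.8,interpolation=cv2.INTER_CUBIC))
E
```

```text
(no output)
```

View pics/topc.png

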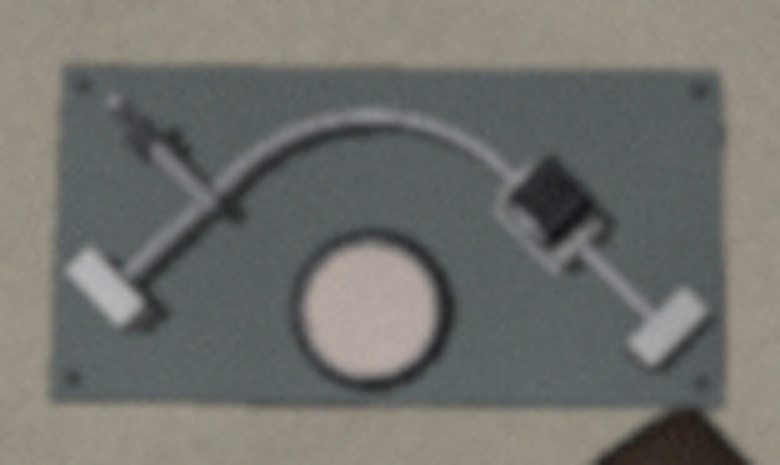

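View pics/scenec.png

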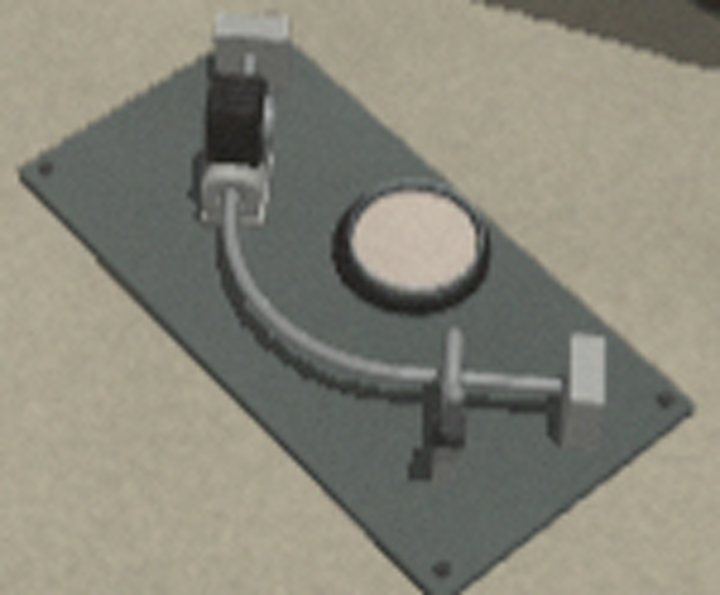

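```bash
cat > fit.py <<'E'
from h import *
from scipy.optimize import least_squares
P={}
for n in("scene","top"): P[n]=ctrl.snapshot(n)
t=lambda x,y:((x+.5)/5-.5+172,(y+.5)/5-.5+155)
s=lambda x,y:((x+.5)/4.8-.5+200,(y+.5)/4.8-.5+136)
O=[("top",(-111,120,68),t(105,287)),("top",(120,-141,68),t(667,327)),("scene",(-111,120,68),s(588,368)),("scene",(120,-141,68),s(252,27)),
("top",(84.85,84.85,49),t(378,113)),("scene",(-100,120,47),s(560,384))]
O+=[("top",(-111,120+25,68),(t(80,262))),("top",(-111,95,68),t(130,312))]
def W(q,X):
    X=np.array(X,float)/1000; c,si=np.cos(q[2]),np.sin(q[2]); return np.array([q[0]+c*X[0]-si*X[1],q[1]+si*X[0]+c*X[1],X[2]])
if __name__=="__main__":
    f=lambda q:np.concatenate([proj(P[n],W(q,X))[0]-uv for n,X,uv in O])
    r=least_squares(f,[.45,.05,-.78],x_scale=[.1,.1,.1]); q=r.x; print(q[:2],np.degrees(q[2]),r.fun.reshape(-1,2).round(1).tolist())
    np.save("q.npy",q)
    for n,b,sc,off in(("top","topc",5,(172,155)),("scene","scenec",4.8,(200,136))):
        im=cv2.imread(f"pics/{b}.png")
        def dot(X,col): 
            u=((proj(P[n],W(q,X))[0]-off+.5)*sc-.5).astype(int); cv2.circle(im,tuple(int(v) for v in u),2,col,-1)
        for y in range(-130,1,13): dot((120,y,45),(0,0,255))
        for a in np.linspace(0,np.pi/2,16): dot((120*np.cos(a),120*np.sin(a),45),(0,0,255))
        for x in range(-100,1,10): dot((x,120,45),(0,0,255))
        for a,col in((0,(0,255,0)),(.25,(0,255,255))):
            for l in np.linspace(0,60,6): dot((-29,170-l*np.cos(a),62+l*np.sin(a)),col)
            for l in np.linspace(0,65,6): dot((-29,170+l*np.sin(a),62+l*np.cos(a)),col)
        cv2.imwrite(f"pics/{b}_o.png",im)
    a=cv2.imread("pics/topc_o.png");b=cv2.imread("pics/scenec_o.png")
    b=b[:, :];m=np.zeros((600,800,3),np.uint8);b=cv2.resize(b[250:520,330:640],None,fx=1.1,fy=1.1);a2=cv2.resize(a[40:360,40:740],(659,301));m[:301,:659]=a2;m[302:302+min(298,len(b)),:b.shape[1]]=b[:298]
    cv2.imwrite("pics/ov.png",m)
    for k,X in dict(origin=(0,0,0),start=(120,-130,45),stop=(-100,120,45),pivot=(-29,170,62),seat=(-70,120,88)).items(): print(k,W(q,X).round(4))
    for n in P:
        for b in ctrl.boxes_of(P[n],"lamp")[:1]:
            w=atz(P[n],np.array(b["xy"])*[512,384],.088)-W(q,(0,0,88)); c,si=np.cos(q[2]),np.sin(q[2]); print("lamp rail",c*w[0]+si*w[1],-si*w[0]+c*w[1])
E
python3 fit.py
```

```text
[0.43897616 0.05545779] -45.88431469147882 [[0.1, -0.5], [0.4, -0.3], [-0.1, -0.4], [0.1, -0.9], [-0.7, 0.2], [1.2, -0.0], [-0.3, -1.2], [0.7, 0.3]]
origin [0.439  0.0555 0.    ]
start [ 0.4292 -0.1212  0.045 ]
stop [0.4555 0.2108 0.045 ]
pivot [0.5408 0.1946 0.062 ]
seat [0.4764 0.1892 0.088 ]
lamp rail 0.11557735253732886 -0.021865842657264496
lamp rail 0.11680802951263296 -0.035374398445981066
```

View pics/ov.png

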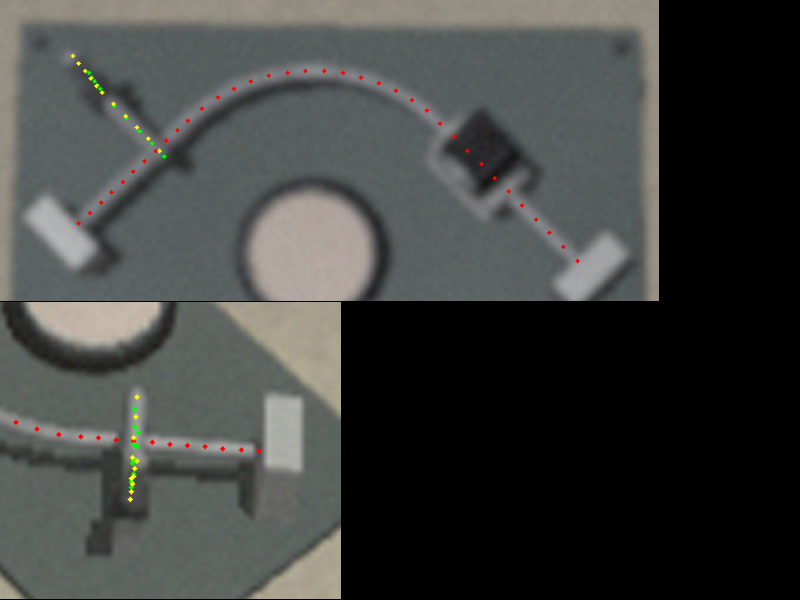

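The overlay fits within about 3 mm and puts the latch near 0.1–0.2 rad. Next is a planner that turns rail-frame waypoints into rows.

```bash
cat > plan.py <<'E'
# waypoints: (rail x mm, rail y mm, fingertip z mm, yaw relative to rail deg, rows); prints calls of 5 rows
from h import *
q=np.load("q.npy"); A=np.degrees(q[2])
def pose(w):
    c,s=np.cos(q[2]),np.sin(q[2]); x,y=w[0]/1e3,w[1]/1e3
    return np.array([q[0]+c*x-s*y,q[1]+s*x+c*y,(w[2]+66)/1e3,w[3]+A])
def now():
    o=ctrl.get_obs(); p=np.array(o["tool_pos"]); return np.array([*p,o["orientation"][2]]),o
def rail(p):
    c,s=np.cos(q[2]),np.sin(q[2]); d=p[:2]-q[:2]; return np.array([(c*d[0]+s*d[1])*1e3,(-s*d[0]+c*d[1])*1e3,p[2]*1e3-66,(p[3]-A)%360])
def plan(wps,start=None):
    p,o=now(); print("t",round(o["clock"],2),"rail",rail(p).round(1),"F",np.round(o["force"],1),"j6",o["joint_pos"][5].round(1))
    p=p if start is None else pose(start); pts=[];a=rail(p)
    for w in wps:
        b=np.array(w[:4],float); b[3]=a[3]+(b[3]-a[3]+180)%360-180
        pts+=[pose(a+(b-a)*(i+1)/w[4]) for i in range(w[4])]; a=b
    while len(pts)%5: pts.append(pts[-1])
    for k in range(0,len(pts),5):
        y=np.radians(p[3]); X=np.array([np.cos(y),np.sin(y),0]);Y=np.array([np.sin(y),-np.cos(y),0]);rows=[]
        for t in pts[k:k+5]:
            d=t[:3]-p[:3]; turn=-((t[3]-p[3]+180)%360-180)/90
            r=np.round([d@X/.8,d@Y/.8,-d[2]/.8,turn],3)+0.; rows.append([[float(v) for v in r[:3]],float(r[3])])
        print(str(rows).replace(" ",""))
        r=rows[-1]; p=np.array([*(p[:3]+.8*(r[0][0]*X+r[0][1]*Y-r[0][2]*np.array([0,0,1]))),p[3]-90*r[1]])
E
python3 - <<'E'
from plan import *
plan([(-29,140,226,270,25),(-29,140,100,270,5)])
E
```

```text
t 1.6 rail [ 374.  -568.8  226.2  251.4] F [-0.   0.2 -0.1] j6 -16.5
[[[-0.027,0.03,0.0],-0.008],[[-0.054,0.061,0.0],-0.017],[[-0.082,0.091,0.0],-0.025],[[-0.109,0.122,0.0],-0.033],[[-0.136,0.152,0.0],-0.041]]
[[[-0.029,0.029,0.0],-0.009],[[-0.058,0.057,0.0],-0.017],[[-0.087,0.086,0.0],-0.025],[[-0.116,0.114,0.0],-0.033],[[-0.145,0.143,0.0],-0.042]]
[[[-0.031,0.026,0.0],-0.008],[[-0.062,0.053,0.0],-0.016],[[-0.093,0.08,0.0],-0.024],[[-0.124,0.106,0.0],-0.033],[[-0.155,0.133,0.0],-0.041]]
[[[-0.032,0.024,0.0],-0.008],[[-0.065,0.049,0.0],-0.016],[[-0.097,0.074,0.0],-0.025],[[-0.13,0.098,0.0],-0.033],[[-0.162,0.123,0.0],-0.041]]
[[[-0.034,0.022,0.0],-0.008],[[-0.069,0.044,0.0],-0.017],[[-0.103,0.067,0.0],-0.025],[[-0.137,0.089,0.0],-0.033],[[-0.171,0.112,0.0],-0.041]]
[[[0.0,0.0,0.032],0.0],[[0.0,0.0,0.063],0.0],[[0.0,0.0,0.095],0.0],[[0.0,0.0,0.126],0.0],[[0.0,0.0,0.158],0.0]]
```

Request:
send_rows([
  [[-0.027,0.03,0.0],-0.008],
  [[-0.054,0.061,0.0],-0.017],
  [[-0.082,0.091,0.0],-0.025],
  [[-0.109,0.122,0.0],-0.033],
  [[-0.136,0.152,0.0],-0.041],
], gripper=0)

```text
clock: 2.02
tool_pos: [0.3368, -0.451, 0.2921]
orientation: [-180.0, 0.0, -150.8]
force: [0.4, 0.6, 0.1]
opening: 0.0598
gripper_force: 0.0
```

Request:
send_rows([
  [[-0.029,0.029,0.0],-0.009],
  [[-0.058,0.057,0.0],-0.017],
  [[-0.087,0.086,0.0],-0.025],
  [[-0.116,0.114,0.0],-0.033],
  [[-0.145,0.143,0.0],-0.042],
])

```text
clock: 2.43
tool_pos: [0.3823, -0.2945, 0.2924]
orientation: [-180.0, 0.0, -147.0]
force: [1.2, -0.6, 0.7]
opening: 0.0264
gripper_force: 0.0
```

Request:
send_rows([
  [[-0.031,0.026,0.0],-0.008],
  [[-0.062,0.053,0.0],-0.016],
  [[-0.093,0.08,0.0],-0.024],
  [[-0.124,0.106,0.0],-0.033],
  [[-0.155,0.133,0.0],-0.041],
])

```text
clock: 2.85
tool_pos: [0.4283, -0.1376, 0.2926]
orientation: [-180.0, 0.1, -143.3]
force: [0.3, -0.5, 0.2]
opening: 0.0006
gripper_force: 0.0
```

Request:
send_rows([
  [[-0.032,0.024,0.0],-0.008],
  [[-0.065,0.049,0.0],-0.016],
  [[-0.097,0.074,0.0],-0.025],
  [[-0.13,0.098,0.0],-0.033],
  [[-0.162,0.123,0.0],-0.041],
])

```text
clock: 3.27
tool_pos: [0.4734, 0.0189, 0.2926]
orientation: [-180.0, 0.1, -139.6]
force: [0.9, -1.9, 0.2]
opening: 0.0001
gripper_force: 0.0
```

Request:
send_rows([
  [[-0.034,0.022,0.0],-0.008],
  [[-0.069,0.044,0.0],-0.017],
  [[-0.103,0.067,0.0],-0.025],
  [[-0.137,0.089,0.0],-0.033],
  [[-0.171,0.112,0.0],-0.041],
])

```text
clock: 3.68
tool_pos: [0.5195, 0.1758, 0.2924]
orientation: [-180.0, 0.0, -135.9]
force: [0.2, -0.3, 0.3]
opening: 0.0003
gripper_force: 0.0
```

```bash
python3 - <<'E'
from plan import *
p=ctrl.snapshot("scene");save(p,"s1")
plan([(-29,140,100,270,5),(-29,205,100,270,10),(-29,210,79,270,5)])
E
```

```text
t 3.73 rail [-32.  146.  226.  270.2] F [4.2 5.2 2.2] j6 -85.1
[[[0.002,-0.001,0.032],0.0],[[0.003,-0.002,0.063],0.001],[[0.005,-0.002,0.095],0.001],[[0.006,-0.003,0.126],0.001],[[0.008,-0.004,0.158],0.002]]
[[[-0.009,0.0,0.0],0.0],[[-0.017,0.0,0.0],0.0],[[-0.025,0.0,0.0],0.0],[[-0.033,0.0,0.0],0.0],[[-0.041,0.0,0.0],0.0]]
[[[-0.008,0.0,0.0],0.0],[[-0.016,0.0,0.0],0.0],[[-0.024,0.0,0.0],0.0],[[-0.033,0.0,0.0],0.0],[[-0.041,0.0,0.0],0.0]]
[[[-0.001,0.0,0.005],0.0],[[-0.002,0.0,0.01],0.0],[[-0.003,0.0,0.015],0.0],[[-0.005,0.0,0.021],0.0],[[-0.006,0.0,0.026],0.0]]
```

Request:
send_rows([
  [[0.0,0.0,0.032],0.0],
  [[0.0,0.0,0.063],0.0],
  [[0.0,0.0,0.095],0.0],
  [[0.0,0.0,0.126],0.0],
  [[0.0,0.0,0.158],0.0],
])

```text
clock: 4.15
tool_pos: [0.5194, 0.1742, 0.165]
orientation: [-180.0, 0.1, -135.9]
force: [-0.1, 0.4, -0.1]
opening: 0.0001
gripper_force: 0.0
```

```bash
python3 - <<'E'
from plan import *
for n in("scene","top"):
    p=ctrl.snapshot(n);save(p,n+"2")
a=cv2.resize(cv2.imread("pics/scene2.png")[150:250,230:350],None,fx=5,fy=5);cv2.imwrite("pics/s2c.png",a)
plan([(-29,140,100,270,5)]); print(ctrl.get_obs()["joint_pos"])
E
```

```text
t 4.25 rail [-29.7 137.9  96.2 269.9] F [ 0.1 -0.7 -0.2] j6 -84.9
[[[-0.001,0.0,-0.001],0.0],[[-0.001,0.0,-0.002],0.0],[[-0.002,-0.001,-0.003],-0.001],[[-0.002,-0.001,-0.004],-0.001],[[-0.003,-0.001,-0.005],-0.001]]
[ 3.90273437e+01  1.56603395e+01 -2.52005694e+01 -6.76980511e-02
 -4.95354431e+01 -8.49481940e+01]
```

View pics/s2c.png

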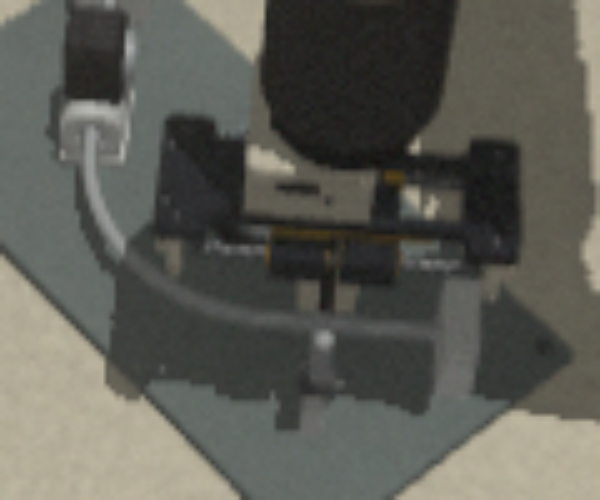

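The gripper stands just inboard of the stem, whose tip is at crop (323,338), and lines up with it. I'll push the stem outward.

Request:
send_rows([
  [[-0.009,0.0,0.0],0.0],
  [[-0.017,0.0,0.0],0.0],
  [[-0.025,0.0,0.0],0.0],
  [[-0.033,0.0,0.0],0.0],
  [[-0.041,0.0,0.0],0.0],
])

```text
clock: 4.67
tool_pos: [0.5434, 0.1974, 0.1666]
orientation: [-180.0, 0.0, -135.9]
force: [-1.7, -1.2, -0.4]
opening: 0.0002
gripper_force: 0.8
```

Request:
send_rows([
  [[-0.008,0.0,0.0],0.0],
  [[-0.016,0.0,0.0],0.0],
  [[-0.024,0.0,0.0],0.0],
  [[-0.033,0.0,0.0],0.0],
  [[-0.041,0.0,0.0],0.0],
])

```text
clock: 5.08
tool_pos: [0.5672, 0.2204, 0.1659]
orientation: [-180.0, 0.0, -135.9]
force: [-0.8, -1.2, 0.2]
opening: 0.0006
gripper_force: 0.4
```

Request:
send_rows([
  [[-0.001,0.0,0.005],0.0],
  [[-0.002,0.0,0.01],0.0],
  [[-0.004,0.0,0.015],0.0],
  [[-0.005,0.0,0.021],0.0],
  [[-0.006,0.0,0.026],0.0],
])

```text
clock: 5.5
tool_pos: [0.5699, 0.2231, 0.1444]
orientation: [180.0, 0.0, -135.9]
force: [0.7, 0.0, 1.5]
opening: 0.0007
gripper_force: 0.5
```

```bash
python3 - <<'E'
from plan import *
p=ctrl.snapshot("scene");save(p,"scene3")
a=cv2.resize(cv2.imread("pics/scene3.png")[150:250,230:350],None,fx=5,fy=5)
def dot(X,col):
    c,s=np.cos(q[2]),np.sin(q[2]);w=[q[0]+(c*X[0]-s*X[1])/1e3,q[1]+(s*X[0]+c*X[1])/1e3,X[2]/1e3]
    u=(proj(p,w)[0]-[230,150]+.5)*5-.5; cv2.circle(a,(int(u[0]),int(u[1])),3,col,-1)
for t,col in((1.4,(0,255,0)),(1.15,(0,0,255))):
    dot((-29,170-60*np.cos(t),62+60*np.sin(t)),col); dot((-29,170+65*np.sin(t),62+65*np.cos(t)),col)
cv2.imwrite("pics/s3c.png",a)
plan([])
E
```

```text
t 5.55 rail [-29.3 210.4  77.6 270. ] F [ 0.7  0.5 -0.9] j6 -85.6
```

View pics/s3c.png

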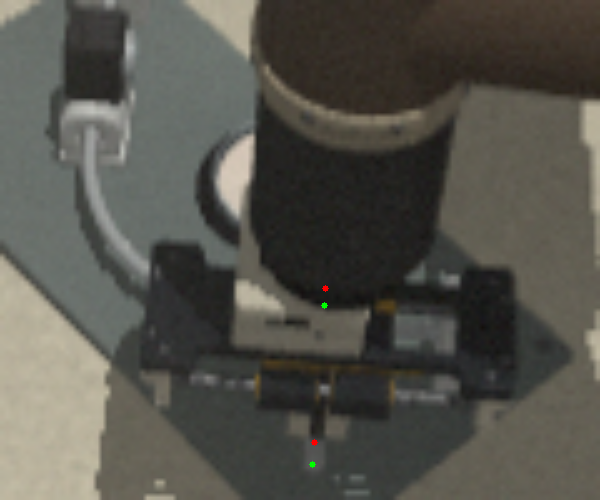

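The stem now lies outward, with its end at crop (314,460), so the latch is at about 1.35 rad. I'll press a little further to reach the end of travel, then lift and go to the lamp.

```bash
python3 - <<'E'
from plan import *
p=ctrl.snapshot("top")
w=atz(p,((553.5)/5-.5+172,(200.5)/5-.5+155),.112); r=rail(np.array([*w,0])); print("lamp top",r.round(1))
y=-29
plan([(-29,210,73,270,5),(-29,210,160,270,5),(120,y,160,180,15),(120,y,75,180,5)],(-29,210,79,270))
E
```

```text
lamp top [117.8 -39.9  46.   45.9]
t 5.6 rail [-29.3 210.2  77.9 270. ] F [ 0.4 -0.2  0.2] j6 -85.6
[[[0.0,0.0,0.001],0.0],[[0.0,0.0,0.003],0.0],[[0.0,0.0,0.004],0.0],[[0.0,0.0,0.006],0.0],[[0.0,0.0,0.007],0.0]]
[[[0.0,0.0,-0.021],0.0],[[0.0,0.0,-0.043],0.0],[[0.0,0.0,-0.065],0.0],[[0.0,0.0,-0.087],0.0],[[0.0,0.0,-0.108],0.0]]
[[[0.02,-0.012,0.0],0.067],[[0.04,-0.025,0.0],0.133],[[0.06,-0.037,0.0],0.2],[[0.08,-0.05,0.0],0.267],[[0.1,-0.062,0.0],0.333]]
[[[0.011,-0.021,0.0],0.067],[[0.022,-0.041,0.0],0.134],[[0.033,-0.062,0.0],0.2],[[0.044,-0.083,0.0],0.267],[[0.055,-0.103,0.0],0.334]]
[[[-0.001,-0.024,0.0],0.066],[[-0.002,-0.047,0.0],0.133],[[-0.003,-0.071,0.0],0.2],[[-0.004,-0.094,0.0],0.266],[[-0.004,-0.118,0.0],0.333]]
[[[0.0,0.001,0.021],0.0],[[0.0,0.001,0.042],0.0],[[0.0,0.001,0.064],0.0],[[0.0,0.001,0.085],0.0],[[0.0,0.001,0.106],0.0]]
```

Request:
send_rows([
  [[0.0,0.0,0.001],0.0],
  [[0.0,0.0,0.003],0.0],
  [[0.0,0.0,0.004],0.0],
  [[0.0,0.0,0.006],0.0],
  [[0.0,0.0,0.007],0.0],
])

```text
clock: 6.02
tool_pos: [0.5703, 0.2232, 0.141]
orientation: [-180.0, 0.1, -135.9]
force: [-7.8, -1.4, 16.9]
opening: 0.0003
gripper_force: 9.4
```

Request:
send_rows([
  [[0.0,0.0,-0.021],0.0],
  [[0.0,0.0,-0.043],0.0],
  [[0.0,0.0,-0.065],0.0],
  [[0.0,0.0,-0.087],0.0],
  [[0.0,0.0,-0.108],0.0],
])

```text
clock: 6.43
tool_pos: [0.5698, 0.223, 0.2267]
orientation: [180.0, 0.0, -135.9]
force: [-0.2, 0.4, 0.6]
opening: 0.0007
gripper_force: 0.0
```

Request:
send_rows([
  [[0.02,-0.012,0.0],0.067],
  [[0.04,-0.025,0.0],0.133],
  [[0.06,-0.037,0.0],0.2],
  [[0.08,-0.05,0.0],0.267],
  [[0.1,-0.062,0.0],0.333],
], gripper=1)

```text
clock: 6.85
tool_pos: [0.5465, 0.1309, 0.2258]
orientation: [180.0, 0.0, -166.2]
force: [-0.1, -0.4, -0.0]
opening: 0.0285
gripper_force: 0.0
```

Request:
send_rows([
  [[0.011,-0.021,0.0],0.067],
  [[0.022,-0.041,0.0],0.134],
  [[0.033,-0.062,0.0],0.2],
  [[0.044,-0.083,0.0],0.267],
  [[0.055,-0.103,0.0],0.334],
])

```text
clock: 7.27
tool_pos: [0.5239, 0.0402, 0.2258]
orientation: [180.0, 0.0, 163.8]
force: [-0.8, -0.2, 0.5]
opening: 0.0614
gripper_force: 0.0
```

Request:
send_rows([
  [[-0.001,-0.024,0.0],0.066],
  [[-0.002,-0.047,0.0],0.133],
  [[-0.003,-0.071,0.0],0.2],
  [[-0.004,-0.094,0.0],0.266],
  [[-0.004,-0.118,0.0],0.333],
])

```text
clock: 7.68
tool_pos: [0.5012, -0.0513, 0.2258]
orientation: [180.0, 0.0, 133.8]
force: [0.2, 0.7, -0.7]
opening: 0.087
gripper_force: 0.0
```

```bash
python3 - <<'E'
from plan import *
p=ctrl.snapshot("scene");save(p,"scene4")
a=cv2.resize(cv2.imread("pics/scene4.png")[120:250,215:350],None,fx=4.5,fy=4.5)
def dot(X,col):
    c,s=np.cos(q[2]),np.sin(q[2]);w=[q[0]+(c*X[0]-s*X[1])/1e3,q[1]+(s*X[0]+c*X[1])/1e3,X[2]/1e3]
    u=(proj(p,w)[0]-[215,120]+.5)*4.5-.5; cv2.circle(a,(int(u[0]),int(u[1])),2,col,-1)
for t,col in((1.4,(0,255,0)),(1.15,(0,0,255))):
    dot((-29,170-60*np.cos(t),62+60*np.sin(t)),col); dot((-29,170+65*np.sin(t),62+65*np.cos(t)),col)
for yy in(-36,): 
  for dx in(-18,18):
    for dy in (-20,20): dot((120+dx,yy+dy,112),(255,0,255))
cv2.imwrite("pics/s4c.png",a)
plan([])
E
```

```text
t 7.73 rail [120.5 -32.  159.7 179.2] F [-2.2 -3.4 -1.7] j6 -153.0
```

View pics/s4c.png

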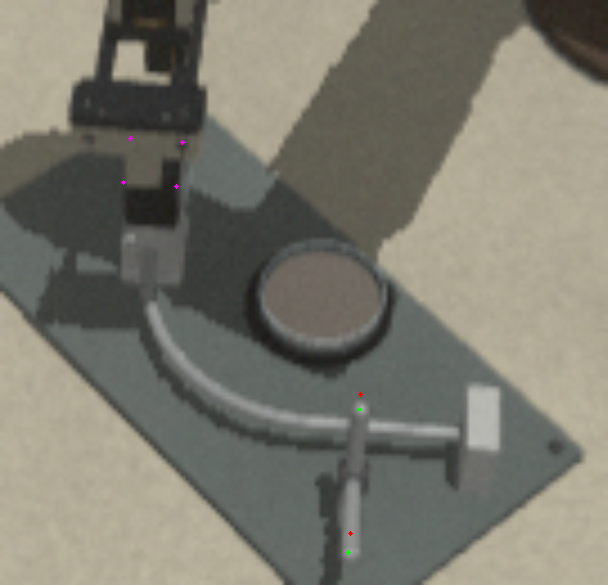

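The latch is at the 1.4 rad marks, and the lamp sits at about y = -36, under the open fingers. I'll lower around it.

Request:
send_rows([
  [[0.0,-0.008,0.021],0.0],
  [[0.0,-0.008,0.042],0.0],
  [[0.0,-0.008,0.064],0.0],
  [[0.0,-0.008,0.085],0.0],
  [[0.0,-0.008,0.106],0.0],
])

```text
clock: 8.15
tool_pos: [0.4968, -0.055, 0.1404]
orientation: [180.0, 0.0, 134.1]
force: [0.0, -0.7, 0.3]
opening: 0.0877
gripper_force: 0.0
```

Request:
send_rows([
  [[0,0,0],0],
  [[0,0,0],0],
  [[0,0,0],0],
  [[0,0,0],0],
  [[0,0,0],0],
], gripper=0.57)

```text
clock: 8.57
tool_pos: [0.4975, -0.0548, 0.142]
orientation: [179.9, 0.1, 134.1]
force: [-0.4, -0.5, 0.8]
opening: 0.0597
gripper_force: 0.0
```

```bash
python3 - <<'E'
from plan import *
print(ctrl.get_obs()["opening"])
L=36+60*np.pi+65; n=30; w=[]
for i in range(1,n+1):
    s=L*i/n
    if s<36: w.append((120,-36+s,75,180,1))
    elif s<36+60*np.pi:
        a=(s-36)/120; w.append((120*np.cos(a),120*np.sin(a),75,180+np.degrees(a),1))
    else: w.append((36+60*np.pi-s,120,75,270,1))
plan(w,(120,-36,75,180))
E
```

```text
0.059712567427758934
t 8.57 rail [119.9 -34.7  76.  180. ] F [-0.4 -0.5  0.8] j6 -152.2
[[[0.0,0.012,0.0],0.0],[[0.0,0.024,0.0],0.0],[[0.0,0.036,0.0],0.0],[[0.0,0.048,0.0],-0.014],[[0.001,0.06,0.0],-0.065]]
[[[0.0,0.012,0.0],-0.051],[[0.002,0.024,0.0],-0.102],[[0.004,0.036,0.0],-0.154],[[0.007,0.048,0.0],-0.205],[[0.012,0.059,0.0],-0.256]]
[[[0.0,0.012,0.0],-0.051],[[0.002,0.024,0.0],-0.102],[[0.004,0.036,0.0],-0.154],[[0.007,0.047,0.0],-0.205],[[0.012,0.059,0.0],-0.256]]
[[[0.0,0.012,0.0],-0.051],[[0.002,0.023,0.0],-0.102],[[0.004,0.035,0.0],-0.154],[[0.008,0.047,0.0],-0.205],[[0.012,0.058,0.0],-0.256]]
[[[0.0,0.012,0.0],-0.051],[[0.002,0.024,0.0],-0.102],[[0.004,0.036,0.0],-0.153],[[0.007,0.048,0.0],-0.167],[[0.01,0.059,0.0],-0.167]]
[[[0.0,0.012,0.0],0.0],[[0.0,0.024,0.0],0.0],[[0.0,0.037,0.0],0.0],[[0.0,0.049,0.0],0.0],[[0.0,0.061,0.0],0.0]]
```

Request:
send_rows([
  [[0.0,0.012,0.0],0.0],
  [[0.0,0.024,0.0],0.0],
  [[0.0,0.036,0.0],0.0],
  [[0.0,0.048,0.0],-0.014],
  [[0.001,0.06,0.0],-0.065],
])

```text
clock: 8.98
tool_pos: [0.5319, -0.0201, 0.141]
orientation: [180.0, 0.0, 140.0]
force: [-0.6, -1.6, 2.3]
opening: 0.0499
gripper_force: 0.9
```

Request:
send_rows([
  [[0.0,0.012,0.0],-0.051],
  [[0.002,0.024,0.0],-0.102],
  [[0.004,0.036,0.0],-0.154],
  [[0.007,0.048,0.0],-0.205],
  [[0.012,0.059,0.0],-0.256],
])

```text
clock: 9.4
tool_pos: [0.5547, 0.0224, 0.1406]
orientation: [-180.0, -0.0, 163.3]
force: [-0.3, -0.1, -1.1]
opening: 0.0498
gripper_force: 0.6
```

Request:
send_rows([
  [[0.0,0.012,0.0],-0.051],
  [[0.002,0.024,0.0],-0.102],
  [[0.004,0.036,0.0],-0.154],
  [[0.007,0.047,0.0],-0.205],
  [[0.012,0.059,0.0],-0.256],
])

```text
clock: 9.82
tool_pos: [0.5591, 0.0703, 0.1407]
orientation: [-180.0, -0.0, -173.7]
force: [-1.0, -1.1, -0.8]
opening: 0.05
gripper_force: 0.6
```

```bash
python3 - <<'E'
from plan import *
plan([])
p=ctrl.snapshot("scene");save(p,"s5")
for b in ctrl.boxes_of(p,"lamp")[:1]: print(b["conf"],rail(np.array([*atz(p,np.array(b["xy"])*[512,384],.08),0]))[:2])
E
```

```text
t 9.82 rail [ 73.   96.6  74.7 232.2] F [-1.  -1.1 -0.8] j6 -110.8
0.85 [ 81.38392941 132.97240735]
```

The push forces are about 1–2 N and the lamp is following. I'll carry on.

Request:
send_rows([
  [[0.0,0.012,0.0],-0.051],
  [[0.002,0.023,0.0],-0.102],
  [[0.004,0.035,0.0],-0.154],
  [[0.008,0.047,0.0],-0.205],
  [[0.012,0.058,0.0],-0.256],
])

```text
clock: 10.33
tool_pos: [0.5445, 0.1149, 0.1408]
orientation: [-180.0, 0.0, -150.9]
force: [0.1, -2.1, -0.1]
opening: 0.0503
gripper_force: 0.8
```

Request:
send_rows([
  [[0.0,0.012,0.0],-0.051],
  [[0.002,0.024,0.0],-0.102],
  [[0.004,0.036,0.0],-0.153],
  [[0.007,0.048,0.0],-0.167],
  [[0.01,0.059,0.0],-0.167],
])

```text
clock: 10.75
tool_pos: [0.5142, 0.1524, 0.141]
orientation: [-180.0, 0.0, -136.0]
force: [0.6, -1.0, -0.6]
opening: 0.0503
gripper_force: 0.6
```

Request:
send_rows([
  [[0.0,0.012,0.0],0.0],
  [[0.0,0.024,0.0],0.0],
  [[0.0,0.037,0.0],0.0],
  [[0.0,0.049,0.0],0.0],
  [[0.0,0.061,0.0],0.0],
])

```text
clock: 11.17
tool_pos: [0.4795, 0.1875, 0.141]
orientation: [180.0, 0.0, -136.0]
force: [0.7, -0.5, -0.7]
opening: 0.0501
gripper_force: 0.6
```

Request:
send_rows([
  [[0.0,0.002,0.0],0.0],
  [[0.0,0.004,0.0],0.0],
  [[0.0,0.006,0.0],0.0],
  [[0.0,0.008,0.0],0.0],
  [[0.0,0.01,0.0],0.0],
])

```text
clock: 11.58
tool_pos: [0.475, 0.1925, 0.1411]
orientation: [-180.0, 0.0, -135.9]
force: [1.0, -0.8, 1.6]
opening: 0.0499
gripper_force: 0.9
```

```bash
python3 - <<'E'
from plan import *
plan([])
E
```

```text
t 11.58 rail [-73.3 121.3  75.1 269.9] F [ 1.  -0.8  1.6] j6 -90.0
```

Request:
send_rows([
  [[0.0,0.001,0.0],0.0],
  [[0.0,0.002,0.0],0.0],
  [[0.0,0.003,0.0],0.0],
  [[0.0,0.003,0.0],0.0],
  [[0.0,0.003,0.0],0.0],
])

```text
clock: 12.0
tool_pos: [0.4741, 0.1936, 0.1414]
orientation: [-179.9, 0.0, -135.9]
force: [6.9, -6.4, 1.6]
opening: 0.0499
gripper_force: 4.8
```

Request:
send_rows([
  [[0.0,0.001,0.0],0.0],
  [[0.0,0.002,0.0],0.0],
  [[0.0,0.003,0.0],0.0],
  [[0.0,0.003,0.0],0.0],
  [[0.0,0.003,0.0],0.0],
])

```text
clock: 12.42
tool_pos: [0.4736, 0.1943, 0.1422]
orientation: [-179.8, 0.0, -135.9]
force: [14.0, -16.1, 4.5]
opening: 0.0502
gripper_force: 10.6
```

```bash
python3 - <<'E'
from plan import *
plan([])
E
```

```text
t 12.42 rail [-75.5 121.5  76.2 270. ] F [ 14.  -16.1   4.5] j6 -90.6
```

The lamp reached the stop where predicted (tool x = -75) and the force rose. I'll back off, lift, close the fingers and move behind the latch arm.

```bash
python3 - <<'E'
from plan import *
plan([(-73,120,75,270,5),(-73,120,160,270,5),(-16,195,160,270,5),(-16,195,98,270,5),(-16,144,98,270,10),(-16,135,90,270,2),(-16,135,68,270,8)],(-78,120,75,270))
E
```

```text
t 12.42 rail [-75.5 121.5  76.2 270. ] F [ 14.  -16.1   4.5] j6 -90.6
[[[0.0,-0.001,0.0],0.0],[[0.0,-0.002,0.0],0.0],[[0.0,-0.004,0.0],0.0],[[0.0,-0.005,0.0],0.0],[[0.0,-0.006,0.0],0.0]]
[[[0.0,0.0,-0.021],0.0],[[0.0,0.0,-0.042],0.0],[[0.0,0.0,-0.064],0.0],[[0.0,0.0,-0.085],0.0],[[0.0,0.0,-0.106],0.0]]
[[[-0.019,-0.014,0.0],0.0],[[-0.038,-0.029,0.0],0.0],[[-0.056,-0.043,0.0],0.0],[[-0.075,-0.057,0.0],0.0],[[-0.094,-0.071,0.0],0.0]]
[[[0.0,0.0,0.015],0.0],[[0.0,0.0,0.031],0.0],[[0.0,0.0,0.046],0.0],[[0.0,0.0,0.062],0.0],[[0.0,0.0,0.077],0.0]]
[[[0.007,-0.001,0.0],0.0],[[0.013,0.0,0.0],0.0],[[0.019,0.0,0.0],0.0],[[0.026,-0.001,0.0],0.0],[[0.032,0.0,0.0],0.0]]
[[[0.006,-0.001,0.0],0.0],[[0.013,-0.001,0.0],0.0],[[0.019,0.0,0.0],0.0],[[0.026,-0.001,0.0],0.0],[[0.032,-0.001,0.0],0.0]]
[[[0.006,0.0,0.005],0.0],[[0.011,0.0,0.01],0.0],[[0.011,0.0,0.014],0.0],[[0.011,0.0,0.017],0.0],[[0.011,0.0,0.021],0.0]]
[[[0.0,0.0,0.003],0.0],[[0.0,0.0,0.006],0.0],[[0.0,0.0,0.01],0.0],[[0.0,0.0,0.013],0.0],[[0.0,0.0,0.017],0.0]]
```

Request:
send_rows([
  [[0.0,-0.002,0.0],0.0],
  [[0.0,-0.004,0.0],0.0],
  [[0.0,-0.006,0.0],0.0],
  [[0.0,-0.008,0.0],0.0],
  [[0.0,-0.008,0.0],0.0],
])

```text
clock: 12.83
tool_pos: [0.4757, 0.1913, 0.1408]
orientation: [180.0, -0.0, -135.9]
force: [0.0, -0.1, -0.9]
opening: 0.0504
gripper_force: 0.0
```

Request:
send_rows([
  [[0.0,0.0,-0.021],0.0],
  [[0.0,0.0,-0.042],0.0],
  [[0.0,0.0,-0.064],0.0],
  [[0.0,0.0,-0.085],0.0],
  [[0.0,0.0,-0.106],0.0],
])

```text
clock: 13.25
tool_pos: [0.4755, 0.1916, 0.2265]
orientation: [180.0, -0.0, -135.9]
force: [0.3, 0.8, -0.6]
opening: 0.0502
gripper_force: 0.0
```

Request:
send_rows([
  [[-0.019,-0.014,0.0],0.0],
  [[-0.038,-0.028,0.0],0.0],
  [[-0.056,-0.042,0.0],0.0],
  [[-0.075,-0.056,0.0],0.0],
  [[-0.094,-0.069,0.0],0.0],
], gripper=0)

```text
clock: 13.67
tool_pos: [0.5689, 0.2044, 0.2256]
orientation: [180.0, -0.0, -135.9]
force: [-0.6, -0.1, 0.3]
opening: 0.0221
gripper_force: 0.0
```

Request:
send_rows([
  [[0,0,0],0],
  [[0,0,0],0],
  [[0,0,0],0],
  [[0,0,0],0],
  [[0,0,0],0],
])

```text
clock: 14.08
tool_pos: [0.5676, 0.2041, 0.226]
orientation: [180.0, 0.0, -135.9]
force: [0.4, 0.1, -0.2]
opening: 0.0003
gripper_force: 0.0
```

```bash
python3 - <<'E'
from plan import *
plan([]); o=ctrl.get_obs(); print(o["opening"])
p=ctrl.snapshot("scene");save(p,"scene6")
a=cv2.resize(cv2.imread("pics/scene6.png")[150:250,230:350],None,fx=5,fy=5)
def dot(X,col):
    c,s=np.cos(q[2]),np.sin(q[2]);w=[q[0]+(c*X[0]-s*X[1])/1e3,q[1]+(s*X[0]+c*X[1])/1e3,X[2]/1e3]
    u=(proj(p,w)[0]-[230,150]+.5)*5-.5; cv2.circle(a,(int(u[0]),int(u[1])),2,col,-1)
for dx in(-20,20):
    for dy in (-18,18): dot((-70+dx,120+dy,112),(255,0,255))
cv2.imwrite("pics/s6c.png",a)
E
```

```text
t 14.08 rail [-17.2 195.8 160.  270. ] F [ 0.4  0.1 -0.2] j6 -84.2
0.00025758291434688186
```

View pics/s6c.png

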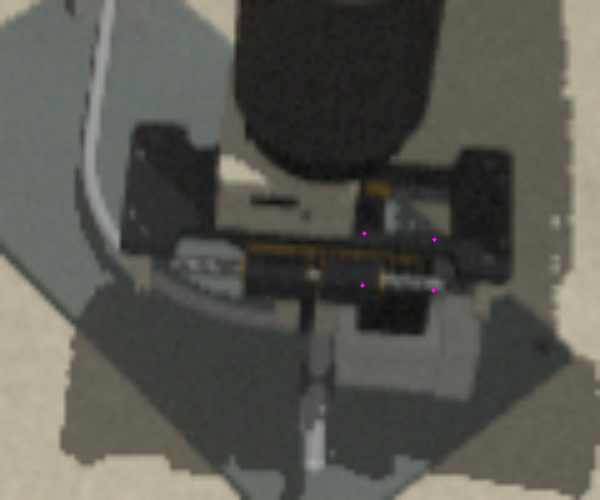

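The carriage sits against the stop block at crop (400–480, 350), and the latch is still up. Now to close it.

Request:
send_rows([
  [[0.0,0.0,0.015],0.0],
  [[0.0,0.0,0.031],0.0],
  [[0.0,0.0,0.046],0.0],
  [[0.0,0.0,0.062],0.0],
  [[0.0,0.0,0.077],0.0],
])

```text
clock: 14.55
tool_pos: [0.5679, 0.2042, 0.1639]
orientation: [180.0, 0.0, -135.9]
force: [0.1, -0.2, -0.4]
opening: 0.0002
gripper_force: 0.0
```

Request:
send_rows([
  [[0.006,0.0,0.0],0.0],
  [[0.013,0.0,0.0],0.0],
  [[0.019,0.0,0.0],0.0],
  [[0.026,0.0,0.0],0.0],
  [[0.032,0.0,0.0],0.0],
])

```text
clock: 14.97
tool_pos: [0.55, 0.1863, 0.1653]
orientation: [-180.0, 0.2, -135.9]
force: [1.2, 2.5, 0.0]
opening: 0.0001
gripper_force: 0.8
```

Request:
send_rows([
  [[0.006,0.0,0.0],0.0],
  [[0.013,0.0,0.0],0.0],
  [[0.019,0.0,0.0],0.0],
  [[0.026,0.0,0.0],0.0],
  [[0.032,0.0,0.0],0.0],
])

```text
clock: 15.38
tool_pos: [0.531, 0.168, 0.1643]
orientation: [180.0, 0.0, -135.9]
force: [1.3, 0.7, 1.3]
opening: 0.0007
gripper_force: 0.5
```

Request:
send_rows([
  [[0.006,0.0,0.005],0.0],
  [[0.011,0.0,0.01],0.0],
  [[0.011,0.0,0.014],0.0],
  [[0.011,0.0,0.017],0.0],
  [[0.011,0.0,0.021],0.0],
])

```text
clock: 15.8
tool_pos: [0.525, 0.1622, 0.1469]
orientation: [180.0, -0.0, -135.9]
force: [0.5, -0.3, 1.7]
opening: 0.0005
gripper_force: 0.6
```

Request:
send_rows([
  [[0.0,0.0,0.003],0.0],
  [[0.0,0.0,0.006],0.0],
  [[0.0,0.0,0.01],0.0],
  [[0.0,0.0,0.013],0.0],
  [[0.0,0.0,0.017],0.0],
])

```text
clock: 16.22
tool_pos: [0.5251, 0.1623, 0.1335]
orientation: [180.0, -0.0, -135.9]
force: [-0.6, -0.8, 3.2]
opening: 0.0005
gripper_force: 2.0
```

```bash
python3 - <<'E'
from plan import *
plan([])
E
```

```text
t 16.22 rail [-16.8 136.2  67.5 270. ] F [-0.6 -0.8  3.2] j6 -83.5
```

Next, press 2 mm further to make sure it is fully down, lift clear, and look.

Request:
send_rows([
  [[0.0,0.0,0.001],0.0],
  [[0.0,0.0,0.002],0.0],
  [[0.0,0.0,0.003],0.0],
  [[0.0,0.0,0.003],0.0],
  [[0.0,0.0,0.003],0.0],
])

```text
clock: 16.63
tool_pos: [0.5252, 0.1623, 0.1328]
orientation: [-180.0, 0.0, -135.9]
force: [-6.4, -1.4, 16.8]
opening: 0.0005
gripper_force: 8.0
```

Request:
send_rows([
  [[0.0,0.0,-0.02],0.0],
  [[0.0,0.0,-0.045],0.0],
  [[0.0,0.0,-0.075],0.0],
  [[0.0,0.0,-0.11],0.0],
  [[0.0,0.0,-0.15],0.0],
])

```text
clock: 17.05
tool_pos: [0.5245, 0.1622, 0.2514]
orientation: [180.0, -0.1, -135.9]
force: [0.8, 0.6, -0.3]
opening: 0.0004
gripper_force: 0.0
```

Request:
send_rows([
  [[0.03,0.03,-0.02],0.0],
  [[0.06,0.0,-0.04],0.0],
  [[0.1,-0.03,-0.06],0.0],
  [[0.14,-0.06,-0.06],0.0],
  [[0.18,-0.09,-0.06],0.0],
])

```text
clock: 17.47
tool_pos: [0.4715, 0.0097, 0.3005]
orientation: [-179.9, 0.2, -135.8]
force: [0.7, -1.2, -0.5]
opening: 0.0005
gripper_force: 0.0
```

Request:
send_rows([
  [[0.03,-0.03,0.0],0.0],
  [[0.06,-0.06,0.0],0.0],
  [[0.08,-0.09,0.0],0.0],
  [[0.08,-0.12,0.0],0.0],
  [[0.08,-0.12,0.0],0.0],
])

```text
clock: 17.88
tool_pos: [0.4942, -0.1056, 0.2991]
orientation: [-180.0, 0.0, -136.1]
force: [1.1, -0.2, -0.2]
opening: 0.0003
gripper_force: 0.0
```

```bash
python3 - <<'E'
from plan import *
plan([])
p=ctrl.snapshot("scene");save(p,"scene7")
a=cv2.resize(cv2.imread("pics/scene7.png")[150:250,230:350],None,fx=5,fy=5)
def dot(X,col):
    c,s=np.cos(q[2]),np.sin(q[2]);w=[q[0]+(c*X[0]-s*X[1])/1e3,q[1]+(s*X[0]+c*X[1])/1e3,X[2]/1e3]
    u=(proj(p,w)[0]-[230,150]+.5)*5-.5; cv2.circle(a,(int(u[0]),int(u[1])),2,col,-1)
for dx in(-20,20):
    for dy in (-18,18): dot((-70+dx,120+dy,112),(255,0,255))
for t,col in((0,(0,255,0)),(.2,(0,0,255))):
    dot((-29,170-60*np.cos(t),62+60*np.sin(t)),col); dot((-29,170+65*np.sin(t),62+65*np.cos(t)),col)
cv2.imwrite("pics/s7c.png",a)
E
```

```text
t 17.88 rail [154.1 -72.5 233.1 269.8] F [ 1.1 -0.2 -0.2] j6 -56.3
```

View pics/s7c.png

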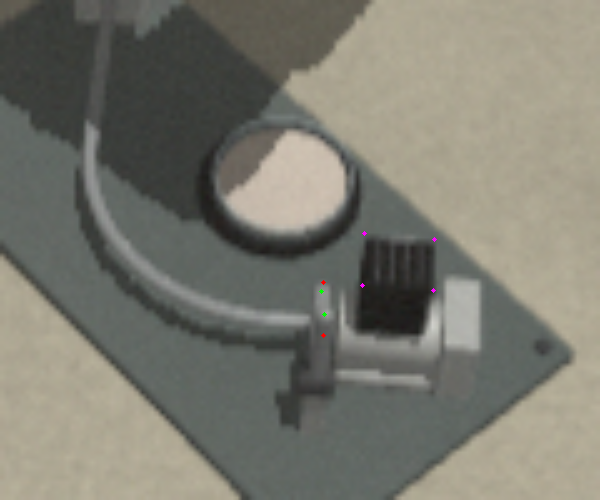

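The housing matches its seated outline, the bushing is against the stop, and the latch is down behind it. The finger met the latch's end of travel with 17 N. I'm handing in.

```bash
python3 -c "
from plant import ctrl; print(ctrl.close_job())"
```

```text
the job is handed in; nothing more can be done
None
```

The job is handed in: the lamp is up against the end stop with the latch fully down behind it, as confirmed in the last picture; hand-in gave no verdict, and I moved nothing else on the bench.

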